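# Set the bench scale to tare the tray

## Robot

A 7-joint arm with a two-finger parallel gripper is mounted at the origin on the work surface. World frame = base frame: x ahead of the robot, y to its left, z up, the work surface at z = 0. Lengths are in m, angles in rad, forces in N, time in s.
With the tool pointing down it reaches from about 0.425 to 1.025 m from the base axis. Payload 9.4 kg.
Tool frame: the origin (TCP) lies at the very end of the fingers, on their centre line; the grasp point (between the pads) lies 19 mm behind it; z points along the fingers, x is the direction in which the jaws open and shut, and the axes are right-handed (so a half turn about z gives the same grasp; the last joint's range is limited). The gripper opens to 85 mm and grips with 20 to 120 N. Pads are 22 mm wide; open, the fingers measure 114 mm over their backs; the gripper's body (76 mm by 85 mm) begins 54 mm behind the grasp point. The pads swing forward as they close: fully open they stand 13 mm farther back than shut.
Start: joints at [-1.337, 0.599, -0.003, 1.599, 0.002, 0.943, -0.08], TCP at [0.222, 0.69, 0.231] pointing down, gripper open.
Joint ranges: [-2.57, 2.57], [-0.35, 1.97], [-1.29, 1.29], [0.11, 2.56], [-1.05, 4.19], [0.11, 1.86], [-2.63, 2.63]. Speed limits (rad/s): [2.22, 2.22, 3.01, 3.01, 3.14, 3.14, 3.14].

## Interface

Orientations are given as [roll, pitch, yaw] about the fixed x, y, z axes, in that order (R = Rz(yaw) Ry(pitch) Rx(roll)).
In Python, from workcell import observe, camera, hand_in, silhouettes, pinpoint gives the robot as it stands. The module is installed in compiled form; this text tells all that it offers.
- The arm moves only by the tool carry_out, never from a script. Its argument "steps" is a list of rows, each an object of numbers: "fingers": the finger opening in m, from 0 to 0.0854; "tx", "ty", "tz": the shift along the world's x, y, z in m; "ax", "ay", "az": the turn, a rotation vector about the world's x, y, z in degrees. In form: [{"fingers": .., "tx": .., "ty": .., "tz": .., "ax": .., "ay": .., "az": ..}, ...]. A call has 1 to 12 rows; each row is the pose to reach, as a shift and turn from the pose commanded when the call began; what a row does not reach only later rows make up. A row lasts 1/8 s, in which the tool goes at most 62.5 mm and 10.7 degrees, less where a joint would pass 70% of its speed; a pose out of reach is approached as far as the arm can. A call with a gripper value outside its range is refused whole. The fingers move at their own pace and stop on an object; "squeeze" is the grip in N (left out, the last holds). Time passes only in rows, so rows that repeat a pose let the fingers close. It gives the time, the measured TCP pose, the force and the opening at its end, in the units of the state.
- observe(): the state, without advancing time (a new reading comes with each control period).
- camera(name): name is "side" or "top" or "wrist"; returns a dict with "frame" (384x512x3 uint8, red, green, blue), "K" (3x3 intrinsics, pixels), "xyz" and "attitude" of the camera in the world. Camera axes: x right, y up, looking along -z (the intrinsics and any distortion apply to the point x, -y, -z); pixel columns grow to the right and rows downward; lengths in m; the calibration is good to about 2 mm. A picture is of the moment at which its call begins. There is no depth.
- hand_in(): hands the job in, once; it reports no verdict.
Trained networks look in a picture, given as the dict that the camera call returned (one of the last four; its "shot" number tells which), for a name from the list of things; names that differ only in an ending like _2 or _b are one class to them, and where a whole thing is asked for, a point or a joint stands for the part that bears it (a point fixed in the world has none). Each returns a list of dicts, best first, with "p" (0 to 1); they miss things now and then, are a little off and sometimes report something else, mostly with a low value. They report only what shows in the picture. A call takes as long as a camera call.
- silhouettes(picture, thing): "mask" (384x512 bool, what is visible of it) and "box" ([left, top, right, bottom] as shares, 0 to 1, of the picture: columns of its width, rows of its height, round what is visible of it).
- pinpoint(picture, thing): "location" ([column, row] as shares, 0 to 1, of the picture: columns of its width, rows of its height: a listed point, or the origin of a listed thing).
The state is a dict: "time_s": time; "joints": joint angles; "qvel": joint speeds; "tau": joint torques, N m; "eef_pos": TCP position; "tcp_rot": TCP orientation; "ft_force": force on the tool from outside, world axes, zero at the start; "ft_torque": the same for the moment, N m; "finger_gap": finger opening in m.
Only numpy, scipy, OpenCV 4.12 (cv2) and the standard library are available. Lean on these libraries where they do the work, as an engineer would, in place of code of your own. Each camera call takes 0.05 s, during which the arm holds its last target.

## Task

The cream tray is standing on the bench scale; get the scale ready for it. Switch the scale on by pushing down the raised far half of its rocker until it stops, then push the largest of the three round keys fully in so that it stays down, and last press the long bar key fully down, keep it down for two full seconds and let it come up again. Do it in that order with the fingertips, leave the two smaller round keys up, pick nothing up, and leave the tray and the things around where they stand.

Things in the scene. Friction and masses are not known exactly. Their poses are not given: they have to be found in the camera images.
- scale: White bench scale, fixed, 330 (x) by 400 (y) mm. Origin: centre of its underside on the table; x points from the black control deck to the weighing plate, z up. Deck surface 70 mm up. Controls in one row at x = -105 mm: round keys at y = -65, 0, 65 in any order; rocker and bar key at y = -140 and 140, either way round. Plate: x = -38 to 162 mm, top 80 mm up, with a tray on it.
- rocker_press (a point): Push here: on top of the far (raised) half of the white power rocker, 20 mm out from its hinge. Rocker 38 mm wide, 60 mm long along the scale's x; hinge mid-length, along y, 18 mm above the deck. Off: this half slopes up 0.4 rad, point 26 mm and outer end 30 mm above the deck. On: this half is level, 18 mm above the deck. Frame 8 mm high. The point tilts with the rocker.
- rocker (a joint): Angle of the power rocker: 0 (at the start up to 0.05) is off, far half raised; 0.4 rad is on (far half level, at its stop). Takes about 2 to 4 N on the far half and stays where it is left.
- key_large_top (a point): Round white push key, 37 mm in diameter (the largest of the three), on the control deck of the scale. This point is the centre of its flat top: 20 mm above the deck (90 mm above the table) when up, 12 mm above the deck when fully in. Its collar is only 6 mm high. z is up, x is the scale's x.
- key_large (a joint): How far the largest key is pushed in: 0 is up, 0.008 m fully in. Takes about 3 N all the way, has no spring and stays where it is left.
- key_medium_top (a point): Round white push key, 25 mm in diameter (the middle one of the three), on the control deck of the scale. This point is the centre of its flat top: 20 mm above the deck (90 mm above the table) when up, 12 mm above the deck when fully in. Its collar is only 6 mm high. z is up, x is the scale's x. Leave it up.
- key_medium (a joint): How far the middle-sized key is pushed in: 0 is up, 0.008 m fully in. Takes about 3 N all the way, has no spring and stays where it is left.
- key_small_top (a point): Round white push key, 16 mm in diameter (the smallest of the three), on the control deck of the scale. This point is the centre of its flat top: 20 mm above the deck (90 mm above the table) when up, 12 mm above the deck when fully in. Its collar is only 6 mm high. z is up, x is the scale's x. Leave it up.
- key_small (a joint): How far the smallest key is pushed in: 0 is up, 0.008 m fully in. Takes about 3 N all the way, has no spring and stays where it is left.
- bar_top (a point): Long white bar key, 92 mm long along the scale's x and 20 mm wide, on the deck. This point is the centre of its flat top: 20 mm above the deck (90 mm above the table) when up, 14 mm above the deck when fully down. Its frame is 6 mm high. z is up.
- bar (a joint): How far the bar key is pressed: 0 is up, 0.006 m fully down. A spring (1.5 N at first touch, 5 N fully down) brings it back up.
- tray: Loose cream plastic tray, 180 by 320 mm, 25 mm high, on the weighing plate. Origin: centre of its underside. Stays where it is.
- tub: Loose steel bowl, 76 mm across, 45 mm high, standing in the tray. Origin: centre of its underside. Stays where it is.
- cup: Loose steel cup, 76 mm across, 90 mm high, on the table beside the scale. Origin: centre of its underside. Stays where it is.
- bottle: Loose white bottle with a black cap, 60 mm across, 150 mm high, on the table at the other side of the scale. Origin: centre of its underside. Stays where it is.

How it is judged:
On the way, in this order (a step that is already met when the one before it is completed fails the run):
1. the rocker is switched on (value of joint rocker above 0.33 rad), for 0.1 s.
2. the largest round key is pushed in (value of joint key_large above 0.006 m), for 0.1 s.
3. the bar key is held down for (nearly) two seconds (value of joint bar above 0.004 m), for 1.6 s.
At the end, for the whole second after the job is handed in: Rocker on (over 0.33 of 0.4 rad), largest key in (over 6 of 8 mm), smaller keys up (within 3 mm), bar key held down (over 4 of 6 mm) for 1.6 s after that and up again (within 1.5 mm); tray, bowl, cup and bottle within 25 mm of where they stood (value of joint rocker above 0.33 rad and value of joint key_large above 0.006 m and value of joint each of key_medium, key_small below 0.003 m and value of joint bar below 0.0015 m and not (distance of tray from where it was at the start of the episode above 0.025 m) and not (distance of tub from where it was at the start of the episode above 0.025 m) and not (distance of cup from where it was at the start of the episode above 0.025 m) and not (distance of bottle from where it was at the start of the episode above 0.025 m)); the robot touches nothing.
It fails at once if the largest round key is pushed while the scale is still off (value of joint key_large above 0.003 m and value of joint rocker below 0.3 rad).
It fails at once if the bar key is pressed before the scale is on and the largest round key is in (value of joint bar above 0.003 m and (value of joint rocker below 0.3 rad or value of joint key_large below 0.005 m)).
It fails at once if one of the smaller round keys is pushed in (value of joint any of key_medium, key_small above 0.003 m).
It fails at once if the tray, bowl, cup or bottle is moved, lifted or knocked over (distance of any of tray, tub, cup, bottle from where it was at the start of the episode above 0.025 m or angle between any of tub, cup, bottle's own z axis and vertical above 0.5 rad).
It also fails if it takes over 48 s, if anything falls off the work surface, if the arm or the gripper's body presses on something with over 40 N, if the wrist force passes 120 N, or if a joint passes its speed limit or range.

## Working session

There is one attempt and no reset: what is moved stays moved. The work goes in short steps, Python scripts to look and compute and a tool call to move; the robot and the scene stay as the last step left them, time stands still between calls to the robot, and variables do not carry over. Pictures are saved under pics/ and viewed, and the job is handed in when it is done.

Besides the shell and the picture viewer there is one more tool, called after "Emit:" in YAML: its name, and indented under it one key for each argument. carry_out: Moves the arm, as the interface text tells. Its arguments: {"type":"object","properties":{"steps":{"type":"array"},"squeeze":{"type":"number"}},"required":["steps"]}

```bash
mkdir -p pics; cat > h.py <<'E'
import numpy as np,cv2
from workcell import *
from scipy.spatial.transform import Rotation as R
def Rm(a):
    a=np.array(a,float)
    if a.shape==(3,3): return a
    if a.shape==(4,): return R.from_quat(a).as_matrix()
    return R.from_euler('xyz',a).as_matrix()
def onplane(c,loc,z,share=True):
    u=np.array(loc,float)*([512,384] if share else [1,1])
    d=np.linalg.inv(c['K'])@[u[0],u[1],1]; d=Rm(c['attitude'])@[d[0],-d[1],-d[2]]
    o=np.array(c['xyz']); return o+d*(z-o[2])/d[2]
def proj(c,p):
    q=Rm(c['attitude']).T@(np.array(p)-c['xyz']); u=c['K']@[q[0],-q[1],-q[2]]; return u[:2]/u[2]
E
python3 - <<'E'
from h import *
s=observe();print(s)
for n in ['top','side','wrist']:
    c=camera(n);cv2.imwrite(f'pics/{n}0.png',c['frame'][:,:,::-1]);print(n,{k:v for k,v in c.items() if k!='frame'})
    for t,z in [('rocker_press',.096),('key_large_top',.09),('key_medium_top',.09),('key_small_top',.09),('bar_top',.09),('scale',0),('cup',0),('bottle',0),('tray',.08)]:
        for r in pinpoint(c,t)[:2]:
            print(t,round(r['p'],2),np.round(np.array(r['location'])*[512,384],1),np.round(onplane(c,r['location'],z),4))
E
```

```text
{'time_s': 0.0, 'joints': array([-1.33670489,  0.60012332, -0.00252525,  1.60014098,  0.00179769,
        0.94291618, -0.07979944]), 'qvel': array([-8.54353586e-04, -2.40348423e-05, -2.17207087e-03, -1.27677959e-03,
        2.21792063e-04, -1.66712865e-03,  3.66507384e-04]), 'tau': array([-7.88282086e-04, -7.76439214e+01,  1.56450558e+00, -2.57992405e+01,
        1.23143027e-02,  9.33366740e-03,  9.16297864e-06]), 'eef_pos': array([0.221593  , 0.68979774, 0.23041457]), 'tcp_rot': array([3.14143932e+00, 1.57839566e-03, 1.26004763e+00]), 'ft_force': array([ 1.13289327, -0.15800171, -0.44842586]), 'ft_torque': array([-0.00336953,  0.00510323,  0.01324154]), 'finger_gap': 0.08519777296791434}
top {'K': array([[369.97586699,   0.        , 254.89367867],
       [  0.        , 369.97586699, 192.6603928 ],
       [  0.        ,   0.        ,   1.        ]]), 'xyz': array([0.4276111 , 0.00097774, 0.90710246]), 'attitude': array([ 0.19195185,  0.01045971, -1.58989857]), 'shot': 1}
rocker_press 0.98 [290.5 200.1] [ 0.5669 -0.0724  0.096 ]
key_large_top 0.53 [204.1 223.6] [0.5191 0.1205 0.09  ]

[... 961 characters left out ...]
0.054  0.09  ]
key_small_top 0.46 [274.8 204. ] [ 0.5371 -0.0063  0.09  ]
bar_top 0.8 [289.2 267.4] [0.5004 0.1985 0.09  ]
scale 0.82 [242.4 245.6] [0.624  0.0723 0.    ]
cup 0.82 [292.4 351.3] [0.4904 0.3625 0.    ]
bottle 0.95 [258.6 172. ] [ 0.5911 -0.2337  0.    ]
bottle 0.31 [205.  225.8] [0.7382 0.0051 0.    ]
tray 0.86 [211.5 232.3] [0.7007 0.0917 0.08  ]
wrist {'K': array([[269.43632791,   0.        , 253.96039235],
       [  0.        , 269.43632791, 190.8699751 ],
       [  0.        ,   0.        ,   1.        ]]), 'xyz': array([0.14568995, 0.7136951 , 0.37431134]), 'attitude': array([-0.31422117, -0.00153642,  1.25958155]), 'shot': 3}
cup 0.61 [124.9 354.9] [0.4883 0.3574 0.    ]
```

```bash
python3 - <<'E'
import cv2
for n,(x0,x1,y0,y1) in dict(top=(80,400,60,300),side=(140,380,120,384)).items():
    i=cv2.imread(f'pics/{n}0.png')[y0:y1,x0:x1]
    f=2.4 if n=='top' else 2.2
    cv2.imwrite(f'pics/{n}0z.png',cv2.resize(i,None,fx=f,fy=f,interpolation=cv2.INTER_CUBIC))
E
```

```text
(no output)
```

View pics/top0z.png

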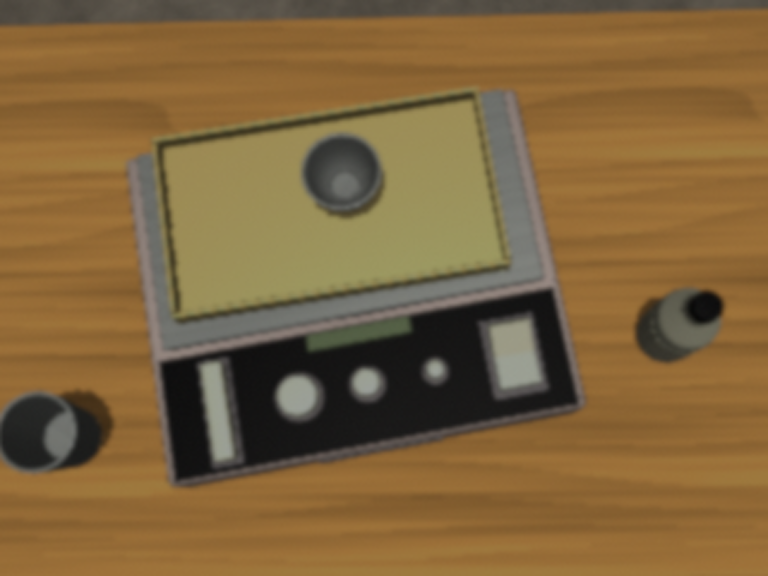

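View pics/side0z.png

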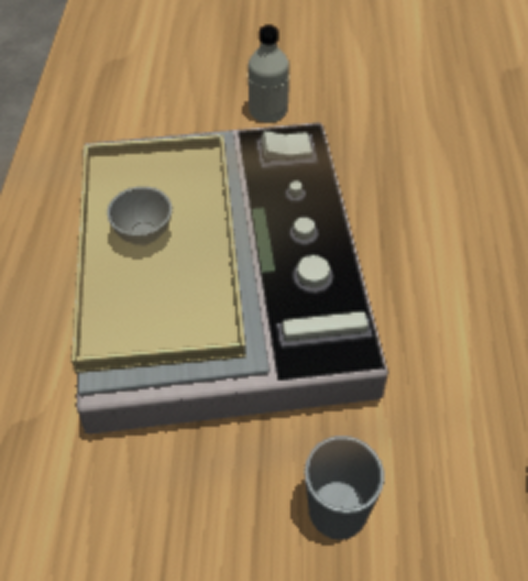

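The top view shows, left to right, the bar (172,232), the large key (205,225), the medium key (233,220), the small key (261,214) and the rocker (about 294,206). The bar is therefore at the scale's y=+140 and the rocker at -140. I'll fit the scale pose to all of these.

```bash
cat > fit.py <<'E'
from h import *
from scipy.optimize import least_squares
M=dict(rocker_press=(-.0866,-.14,.096),key_large_top=(-.105,.065,.09),key_medium_top=(-.105,0,.09),key_small_top=(-.105,-.065,.09),bar_top=(-.105,.14,.09))
def w(p,m):
    c,s=np.cos(p[2]),np.sin(p[2]); return np.array([p[0]+c*m[0]-s*m[1],p[1]+s*m[0]+c*m[1],m[2]])
def fit(obs,loss='soft_l1'):
    f=lambda p:np.concatenate([proj(c,w(p,m))-u for c,m,u in obs])
    return least_squares(f,[.63,.07,.2],loss=loss,f_scale=1.),f
E
python3 - <<'E'
from fit import *
obs=[];names=[]
for n in ['top','side']:
    c=camera(n)
    for t in M:
        ms=silhouettes(c,t)
        pp=pinpoint(c,t)
        if pp and pp[0]['p']>.3: obs.append((c,M[t],np.array(pp[0]['location'])*[512,384]));names.append((n,t,'pin'))
        if ms: 
            m=ms[0]['mask'];ys,xs=np.nonzero(m);print(n,t,ms[0]['p'],m.sum(),xs.mean(),ys.mean(),np.array(ms[0]['box'])*[512,384,512,384])
    # manual
    man=dict(top={'key_large_top':(204.6,225.4),'key_medium_top':(232.9,220),'key_small_top':(261.2,214.2),'bar_top':(171.5,231.6)},
     side={'key_large_top':(140+313/2.2,120+269/2.2),'key_medium_top':(140+304/2.2,120+227/2.2),'key_small_top':(140+295/2.2,120+186/2.2),'bar_top':(140+326/2.2,120+324/2.2)})[n]
    for t,u in man.items(): obs.append((c,M[t],np.array(u)));names.append((n,t,'man'))
    # deck outer near corners top rim z~.07
r,f=fit(obs);print(r.x)
for a,b in zip(names,f(r.x).reshape(-1,2)): print(a,b.round(1))
o2=[o for o,a in zip(obs,names) if a[2]=='man'];r2,f2=fit(o2);print('man only',r2.x)
for cam in ('top','side'):
    print(cam,fit([o for o,a in zip(obs,names) if a[2]=='man' and a[0]==cam])[0].x)
for t in M: print(t,w(r2.x,M[t]).round(4),w(r.x,M[t]).round(4))
for n in ('top','side'):
    c=camera(n);i=cv2.resize(c['frame'][:,:,::-1],None,fx=3,fy=3,interpolation=cv2.INTER_CUBIC)
    pts=[w(r2.x,M[t]) for t in M]+[w(r2.x,(a,b,.07)) for a in(-.165,) for b in(-.2,.2)]
    for p in pts:
        u=(proj(c,p)+.5)*3; cv2.drawMarker(i,tuple(int(v) for v in u),(0,0,255),0,12,1)
    o=proj(c,w(r2.x,(-.105,0,.09)))*3
    x,y=int(o[0])-330,int(o[1])-250
    cv2.imwrite(f'pics/{n}1.png',i[max(y,0):y+500,max(x,0):x+660])
E
```

```text
top rocker_press 0.61 472 293.6292372881356 206.8135593220339 [283.392  191.8848 306.2784 221.9136]
top key_large_top 0.57 36 260.3888888888889 213.86111111111111 [256.2048 210.8928 265.5232 216.    ]
top key_medium_top 0.43 98 232.0408163265306 219.0408163265306 [223.3856 215.1936 239.104  225.6   ]
top key_small_top 0.52 46 260.7608695652174 213.54347826086956 [257.6896 207.7056 265.7792 217.8816]
top bar_top 0.76 437 170.43935926773455 231.10526315789474 [162.304  209.7024 178.3808 251.7888]
side rocker_press 0.84 243 269.34567901234567 186.07407407407408 [256.8192 180.0192 281.1904 197.184 ]
side key_large_top 0.63 149 282.18791946308727 243.26174496644296 [277.8112 237.8112 290.816  252.4032]
side bar_top 0.71 382 287.0366492146597 268.1282722513089 [269.824  264.384  308.2752 271.7184]
[0.63036891 0.07853276 0.18809328]
('top', 'rocker_press', 'pin') [ 0.5 -1.9]
('top', 'key_large_top', 'pin') [30.7 -4.5]
('top', 'key_medium_top', 'pin') [1.1 1.2]
('top', 'key_small_top', 'pin') [0.5 1. ]
('top', 'bar_top', 'pin') [-1.4 -0.3]
('top', 'key_large_top', 'man') [-1.6  0. ]
('top', 
[... 235 characters left out ...]
') [-0.1  1.8]
('side', 'key_small_top', 'pin') [0.  0.1]
('side', 'bar_top', 'pin') [-1.2 -1.4]
('side', 'key_large_top', 'man') [ 0.7 -0.5]
('side', 'key_medium_top', 'man') [ 0.1 -1. ]
('side', 'key_small_top', 'man') [-0.1 -0.2]
('side', 'bar_top', 'man') [ 0.7 -0.6]
man only [0.63022329 0.07547501 0.1726069 ]
top [0.62971815 0.07379896 0.17134964]
side [0.6309833  0.07915528 0.1764634 ]
rocker_press [ 0.569  -0.0773  0.096 ] [ 0.5715 -0.0752  0.096 ]
key_large_top [0.5156 0.1215 0.09  ] [0.5151 0.1228 0.09  ]
key_medium_top [0.5268 0.0574 0.09  ] [0.5272 0.0589 0.09  ]
key_small_top [ 0.5379 -0.0066  0.09  ] [ 0.5394 -0.005   0.09  ]
bar_top [0.5027 0.1954 0.09  ] [0.501  0.1964 0.09  ]
```

View pics/top1.png

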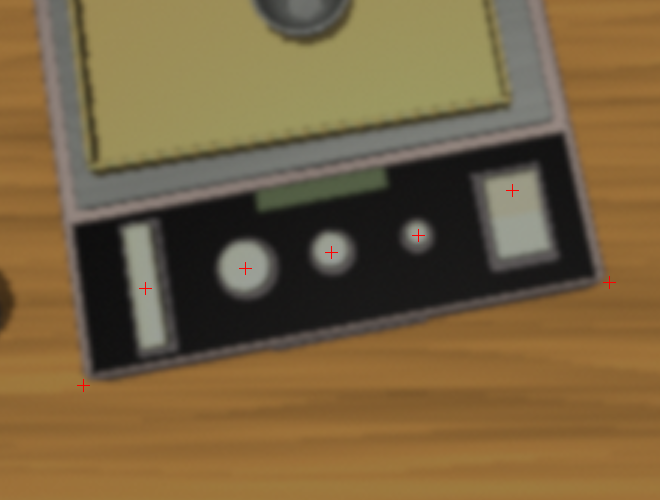

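View pics/side1.png

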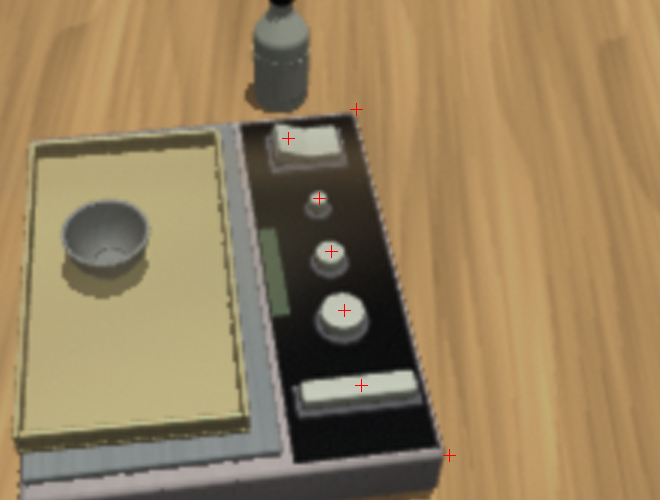

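Emit:
carry_out:
  steps:
    - {"fingers":0,"tx":0.02,"ty":-0.045,"tz":0,"az":5}
    - {"fingers":0,"tx":0.045,"ty":-0.1,"tz":0,"az":10}
    - {"fingers":0,"tx":0.07,"ty":-0.155,"tz":0,"az":15}
    - {"fingers":0,"tx":0.095,"ty":-0.21,"tz":0,"az":20}
    - {"fingers":0,"tx":0.12,"ty":-0.265,"tz":0,"az":25}
    - {"fingers":0,"tx":0.145,"ty":-0.32,"tz":0,"az":27.5}
    - {"fingers":0,"tx":0.17,"ty":-0.375,"tz":0,"az":27.5}
    - {"fingers":0,"tx":0.195,"ty":-0.43,"tz":0,"az":27.5}
    - {"fingers":0,"tx":0.22,"ty":-0.485,"tz":0,"az":27.5}
    - {"fingers":0,"tx":0.245,"ty":-0.54,"tz":0,"az":27.5}

```text
$.steps[0]: bad value
```

Emit:
carry_out:
  steps:
    - {"fingers":0,"tx":0.02,"ty":-0.045,"tz":0,"ax":0,"ay":0,"az":5}
    - {"fingers":0,"tx":0.045,"ty":-0.1,"tz":0,"ax":0,"ay":0,"az":10}
    - {"fingers":0,"tx":0.07,"ty":-0.155,"tz":0,"ax":0,"ay":0,"az":15}
    - {"fingers":0,"tx":0.095,"ty":-0.21,"tz":0,"ax":0,"ay":0,"az":20}
    - {"fingers":0,"tx":0.12,"ty":-0.265,"tz":0,"ax":0,"ay":0,"az":25}
    - {"fingers":0,"tx":0.145,"ty":-0.32,"tz":0,"ax":0,"ay":0,"az":27.5}
    - {"fingers":0,"tx":0.17,"ty":-0.375,"tz":0,"ax":0,"ay":0,"az":27.5}
    - {"fingers":0,"tx":0.195,"ty":-0.43,"tz":0,"ax":0,"ay":0,"az":27.5}
    - {"fingers":0,"tx":0.22,"ty":-0.485,"tz":0,"ax":0,"ay":0,"az":27.5}
    - {"fingers":0,"tx":0.245,"ty":-0.54,"tz":0,"ax":0,"ay":0,"az":27.5}

```text
time_s: 3.95
eef_pos: [0.4676, 0.1485, 0.2317]
tcp_rot: [3.14, -0.0, 1.74]
ft_force: [0.9, 0.4, 0.0]
finger_gap: -0.0002
```

Emit:
carry_out:
  steps:
    - {"fingers":0,"tx":0.025,"ty":-0.055,"tz":0,"ax":0,"ay":0,"az":0}
    - {"fingers":0,"tx":0.05,"ty":-0.11,"tz":-0.01,"ax":0,"ay":0,"az":0}
    - {"fingers":0,"tx":0.075,"ty":-0.165,"tz":-0.03,"ax":0,"ay":0,"az":0}
    - {"fingers":0,"tx":0.105,"ty":-0.215,"tz":-0.06,"ax":0,"ay":0,"az":0}
    - {"fingers":0,"tx":0.105,"ty":-0.225,"tz":-0.1,"ax":0,"ay":0,"az":0}
    - {"fingers":0,"tx":0.105,"ty":-0.225,"tz":-0.11,"ax":0,"ay":0,"az":0}
    - {"fingers":0,"tx":0.105,"ty":-0.225,"tz":-0.11,"ax":0,"ay":0,"az":0}

```text
time_s: 4.82
eef_pos: [0.5714, -0.0736, 0.1213]
tcp_rot: [-3.141, -0.001, 1.741]
ft_force: [-0.5, 0.8, -0.7]
finger_gap: -0.0
```

```bash
python3 - <<'E'
from h import *
a=[]
for n in ['top','side','wrist']:
    i=camera(n)['frame'][:,:,::-1]
    if n=='top': i=i[120:300,200:400]
    if n=='side': i=i[100:280,200:400]
    a.append(cv2.resize(i,(400,300) if n=='wrist' else (400,360),interpolation=cv2.INTER_CUBIC))
    cv2.imwrite(f'pics/{n}2.png',a[-1])
cv2.imwrite('pics/ts2.png',np.hstack(a[:2]))
E
```

```text
(no output)
```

View pics/ts2.png

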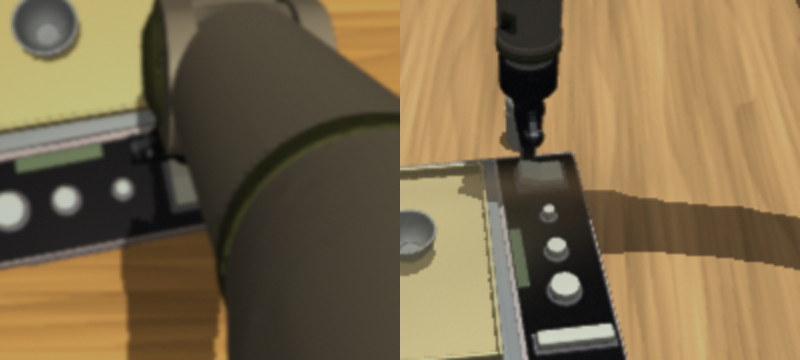

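View pics/wrist2.png

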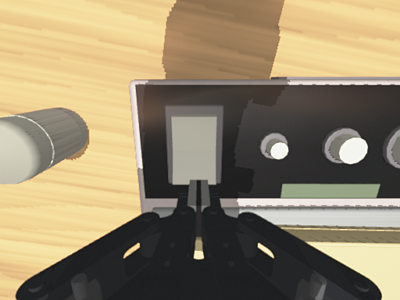

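The fingertips stand over the far half of the rocker, so I'll press.

Emit:
carry_out:
  steps:
    - {"fingers":0,"tx":0,"ty":-0.002,"tz":-0.012,"ax":0,"ay":0,"az":0}
    - {"fingers":0,"tx":0,"ty":-0.002,"tz":-0.02,"ax":0,"ay":0,"az":0}
    - {"fingers":0,"tx":0,"ty":-0.002,"tz":-0.026,"ax":0,"ay":0,"az":0}
    - {"fingers":0,"tx":0,"ty":-0.002,"tz":-0.03,"ax":0,"ay":0,"az":0}
    - {"fingers":0,"tx":0,"ty":-0.002,"tz":-0.033,"ax":0,"ay":0,"az":0}
    - {"fingers":0,"tx":0,"ty":-0.002,"tz":-0.034,"ax":0,"ay":0,"az":0}
    - {"fingers":0,"tx":0,"ty":-0.002,"tz":-0.034,"ax":0,"ay":0,"az":0}

```text
time_s: 5.85
eef_pos: [0.5723, -0.0766, 0.0881]
tcp_rot: [3.14, 0.0, 1.74]
ft_force: [0.4, 1.1, 9.3]
finger_gap: -0.0003
```

Emit:
carry_out:
  steps:
    - {"fingers":0,"tx":0,"ty":0,"tz":-0.002,"ax":0,"ay":0,"az":0}
    - {"fingers":0,"tx":0,"ty":0,"tz":-0.003,"ax":0,"ay":0,"az":0}
    - {"fingers":0,"tx":0,"ty":0,"tz":-0.003,"ax":0,"ay":0,"az":0}

```text
time_s: 6.22
eef_pos: [0.5724, -0.0767, 0.0877]
tcp_rot: [3.139, 0.001, 1.74]
ft_force: [-7.6, 2.6, 41.4]
finger_gap: 0.0002
```

Emit:
carry_out:
  steps:
    - {"fingers":0,"tx":0,"ty":0,"tz":0.02,"ax":0,"ay":0,"az":0}
    - {"fingers":0,"tx":0,"ty":0,"tz":0.055,"ax":0,"ay":0,"az":0}
    - {"fingers":0,"tx":-0.015,"ty":0.05,"tz":0.055,"ax":0,"ay":0,"az":0}
    - {"fingers":0,"tx":-0.03,"ty":0.1,"tz":0.055,"ax":0,"ay":0,"az":0}
    - {"fingers":0,"tx":-0.045,"ty":0.15,"tz":0.055,"ax":0,"ay":0,"az":0}
    - {"fingers":0,"tx":-0.057,"ty":0.199,"tz":0.055,"ax":0,"ay":0,"az":0}
    - {"fingers":0,"tx":-0.057,"ty":0.199,"tz":0.04,"ax":0,"ay":0,"az":0}
    - {"fingers":0,"tx":-0.057,"ty":0.199,"tz":0.03,"ax":0,"ay":0,"az":0}
    - {"fingers":0,"tx":-0.057,"ty":0.199,"tz":0.03,"ax":0,"ay":0,"az":0}

```text
time_s: 7.35
eef_pos: [0.5143, 0.1204, 0.1132]
tcp_rot: [-3.139, 0.001, 1.738]
ft_force: [-0.1, -0.7, 0.6]
finger_gap: -0.0001
```

```bash
python3 - <<'E'
from h import *
a=[]
for n in ['top','side','wrist']:
    i=camera(n)['frame'][:,:,::-1]
    if n=='top': i=i[120:300,200:400]
    if n=='side': i=i[100:280,200:400]
    a.append(cv2.resize(i,(400,300) if n=='wrist' else (400,360),interpolation=cv2.INTER_CUBIC))
    cv2.imwrite(f'pics/{n}3.png',a[-1])
cv2.imwrite('pics/ts3.png',np.hstack(a[:2]))
E
```

```text
(no output)
```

View pics/ts3.png

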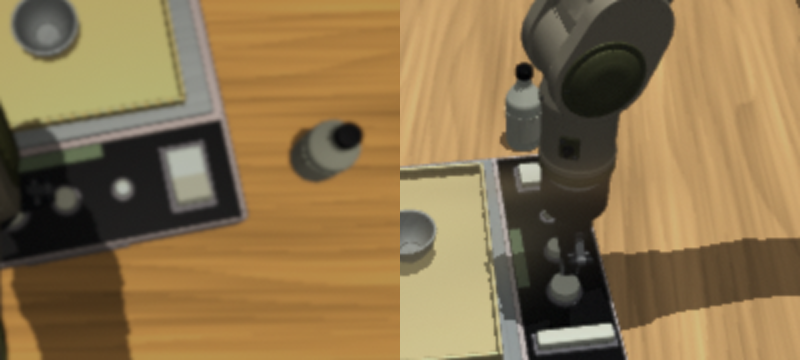

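View pics/wrist3.png

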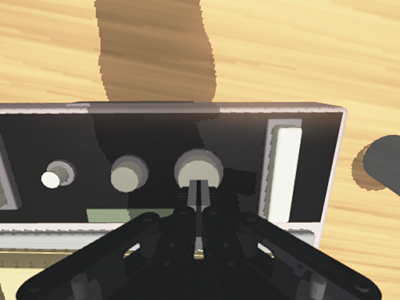

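The rocker's shading has flipped: the far half is now bright and level, so it is on. The tip is centred on the large key, so I'll press it.

Emit:
carry_out:
  steps:
    - {"fingers":0,"tx":0,"ty":0,"tz":-0.015,"ax":0,"ay":0,"az":0}
    - {"fingers":0,"tx":0,"ty":0,"tz":-0.023,"ax":0,"ay":0,"az":0}
    - {"fingers":0,"tx":0,"ty":0,"tz":-0.028,"ax":0,"ay":0,"az":0}
    - {"fingers":0,"tx":0,"ty":0,"tz":-0.032,"ax":0,"ay":0,"az":0}
    - {"fingers":0,"tx":0,"ty":0,"tz":-0.034,"ax":0,"ay":0,"az":0}
    - {"fingers":0,"tx":0,"ty":0,"tz":-0.035,"ax":0,"ay":0,"az":0}
    - {"fingers":0,"tx":0,"ty":0,"tz":-0.035,"ax":0,"ay":0,"az":0}

```text
time_s: 8.38
eef_pos: [0.5146, 0.122, 0.0814]
tcp_rot: [3.141, 0.0, 1.74]
ft_force: [-6.9, -2.5, 33.1]
finger_gap: -0.0003
```

Emit:
carry_out:
  steps:
    - {"fingers":0,"tx":0,"ty":0,"tz":0.02,"ax":0,"ay":0,"az":0}
    - {"fingers":0,"tx":0,"ty":0,"tz":0.045,"ax":0,"ay":0,"az":0}
    - {"fingers":0,"tx":-0.006,"ty":0.035,"tz":0.045,"ax":0,"ay":0,"az":0}
    - {"fingers":0,"tx":-0.013,"ty":0.074,"tz":0.045,"ax":0,"ay":0,"az":0}
    - {"fingers":0,"tx":-0.013,"ty":0.074,"tz":0.035,"ax":0,"ay":0,"az":0}
    - {"fingers":0,"tx":-0.013,"ty":0.074,"tz":0.03,"ax":0,"ay":0,"az":0}
    - {"fingers":0,"tx":-0.013,"ty":0.074,"tz":0.03,"ax":0,"ay":0,"az":0}

```text
time_s: 9.25
eef_pos: [0.5016, 0.1949, 0.1087]
tcp_rot: [-3.14, 0.001, 1.739]
ft_force: [-1.2, -0.9, 0.1]
finger_gap: -0.0001
```

```bash
python3 - <<'E'
from h import *
a=[]
for n in ['side','wrist']:
    i=camera(n)['frame'][:,:,::-1]
    if n=='side': i=i[100:300,200:400]
    a.append(cv2.resize(i,(400,300) if n=='wrist' else (300,300),interpolation=cv2.INTER_CUBIC))
cv2.imwrite('pics/ts4.png',np.hstack(a[:2]))
E
```

```text
(no output)
```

View pics/ts4.png

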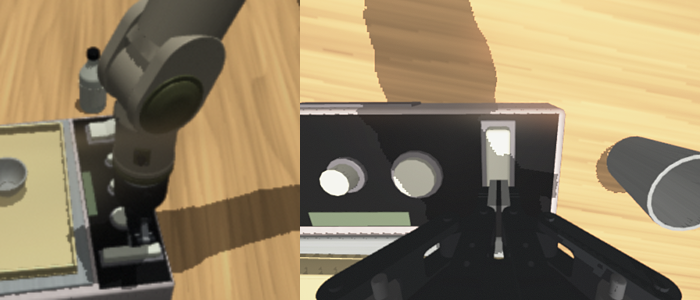

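The tip is over the bar, and the large key shows as sunk into its collar. I'll press and hold.

Emit:
carry_out:
  steps:
    - {"fingers":0,"tx":0,"ty":0,"tz":-0.014,"ax":0,"ay":0,"az":0}
    - {"fingers":0,"tx":0,"ty":0,"tz":-0.022,"ax":0,"ay":0,"az":0}
    - {"fingers":0,"tx":0,"ty":0,"tz":-0.027,"ax":0,"ay":0,"az":0}
    - {"fingers":0,"tx":0,"ty":0,"tz":-0.028,"ax":0,"ay":0,"az":0}
    - {"fingers":0,"tx":0,"ty":0,"tz":-0.028,"ax":0,"ay":0,"az":0}

```text
time_s: 9.98
eef_pos: [0.5019, 0.1959, 0.0835]
tcp_rot: [3.14, -0.0, 1.739]
ft_force: [-6.8, -3.7, 39.5]
finger_gap: 0.0004
```

Emit:
carry_out:
  steps:
    - {"fingers":0,"tx":0,"ty":0,"tz":0,"ax":0,"ay":0,"az":0}
    - {"fingers":0,"tx":0,"ty":0,"tz":0,"ax":0,"ay":0,"az":0}
    - {"fingers":0,"tx":0,"ty":0,"tz":0,"ax":0,"ay":0,"az":0}
    - {"fingers":0,"tx":0,"ty":0,"tz":0,"ax":0,"ay":0,"az":0}
    - {"fingers":0,"tx":0,"ty":0,"tz":0,"ax":0,"ay":0,"az":0}
    - {"fingers":0,"tx":0,"ty":0,"tz":0,"ax":0,"ay":0,"az":0}
    - {"fingers":0,"tx":0,"ty":0,"tz":0,"ax":0,"ay":0,"az":0}
    - {"fingers":0,"tx":0,"ty":0,"tz":0,"ax":0,"ay":0,"az":0}

```text
time_s: 10.98
eef_pos: [0.5019, 0.1959, 0.0835]
tcp_rot: [3.14, -0.0, 1.739]
ft_force: [-5.9, -3.4, 38.8]
finger_gap: -0.0005
```

Emit:
carry_out:
  steps:
    - {"fingers":0,"tx":0,"ty":0,"tz":0,"ax":0,"ay":0,"az":0}
    - {"fingers":0,"tx":0,"ty":0,"tz":0,"ax":0,"ay":0,"az":0}
    - {"fingers":0,"tx":0,"ty":0,"tz":0,"ax":0,"ay":0,"az":0}
    - {"fingers":0,"tx":0,"ty":0,"tz":0,"ax":0,"ay":0,"az":0}
    - {"fingers":0,"tx":0,"ty":0,"tz":0,"ax":0,"ay":0,"az":0}
    - {"fingers":0,"tx":0,"ty":0,"tz":0,"ax":0,"ay":0,"az":0}
    - {"fingers":0,"tx":0,"ty":0,"tz":0,"ax":0,"ay":0,"az":0}
    - {"fingers":0,"tx":0,"ty":0,"tz":0,"ax":0,"ay":0,"az":0}
    - {"fingers":0,"tx":0,"ty":0,"tz":0,"ax":0,"ay":0,"az":0}

```text
time_s: 12.1
eef_pos: [0.5019, 0.1959, 0.0835]
tcp_rot: [3.14, -0.0, 1.739]
ft_force: [-7.3, -3.5, 38.5]
finger_gap: 0.0
```

Emit:
carry_out:
  steps:
    - {"fingers":0,"tx":0,"ty":0,"tz":0.015,"ax":0,"ay":0,"az":0}
    - {"fingers":0,"tx":0,"ty":0,"tz":0.05,"ax":0,"ay":0,"az":0}
    - {"fingers":0,"tx":0,"ty":0,"tz":0.1,"ax":0,"ay":0,"az":0}
    - {"fingers":0,"tx":0,"ty":0,"tz":0.15,"ax":0,"ay":0,"az":0}
    - {"fingers":0,"tx":-0.02,"ty":0.05,"tz":0.17,"ax":0,"ay":0,"az":0}
    - {"fingers":0,"tx":-0.04,"ty":0.1,"tz":0.17,"ax":0,"ay":0,"az":0}
    - {"fingers":0,"tx":-0.065,"ty":0.15,"tz":0.17,"ax":0,"ay":0,"az":0}
    - {"fingers":0,"tx":-0.09,"ty":0.2,"tz":0.17,"ax":0,"ay":0,"az":0}
    - {"fingers":0,"tx":-0.115,"ty":0.25,"tz":0.17,"ax":0,"ay":0,"az":0}
    - {"fingers":0,"tx":-0.14,"ty":0.3,"tz":0.17,"ax":0,"ay":0,"az":0}
    - {"fingers":0,"tx":-0.165,"ty":0.35,"tz":0.17,"ax":0,"ay":0,"az":0}
    - {"fingers":0,"tx":-0.165,"ty":0.35,"tz":0.17,"ax":0,"ay":0,"az":0}

```text
time_s: 13.6
eef_pos: [0.3325, 0.5505, 0.2503]
tcp_rot: [-3.14, -0.002, 1.747]
ft_force: [0.5, -0.9, -0.7]
finger_gap: 0.0002
```

```bash
python3 - <<'E'
from h import *
a=[]
for n in ['top','side']:
    i=camera(n)['frame'][:,:,::-1]
    cv2.imwrite(f'pics/{n}5.png',i)
    i=i[60:300,80:400] if n=='top' else i[120:360,140:380]
    cv2.imwrite(f'pics/{n}5z.png',cv2.resize(i,None,fx=2.4,fy=2.4,interpolation=cv2.INTER_CUBIC))
print(observe()['time_s'])
E
```

```text
13.7
```

View pics/top5z.png

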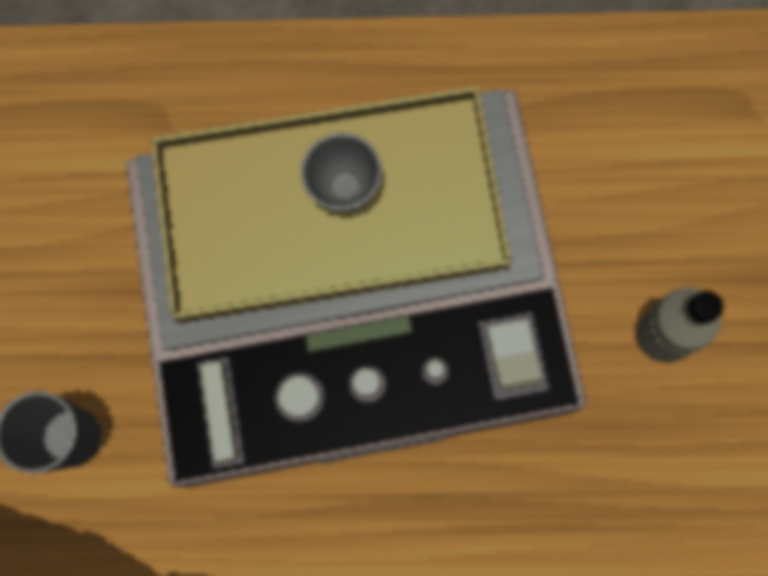

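View pics/side5z.png

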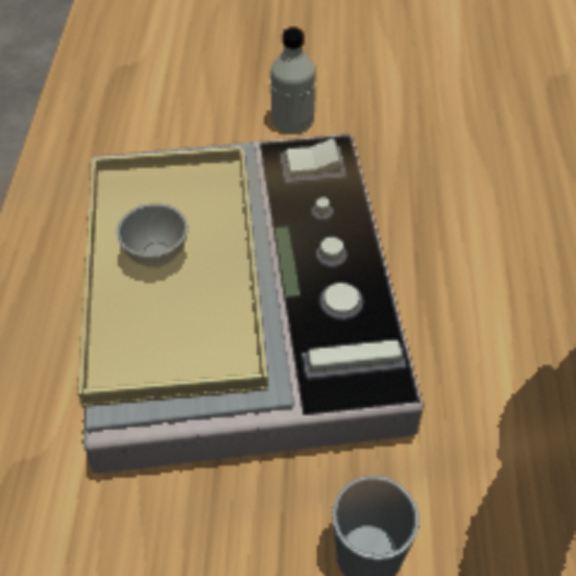

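The rocker's far half is level (near half raised). The large key, at about (341,300) in the zoomed side view, is sunk. The medium and small keys and the bar are up, and the other objects haven't moved. I'll hand it in.

```bash
python3 -c "
from workcell import hand_in
print(hand_in())"
```

```text
the job is handed in; nothing more can be done
None
```

The scale is ready for the tray, and I handed the job in at about 13.7 s of the 48 s allowed; no verdict was reported.

With the fingers closed, I did the three steps in order:

| Step | Fingertip height at the stop | Force at the stop |
|---|---|---|
| Rocker pushed on | 87.7 mm (88 expected) | 41 N |
| Largest round key pushed in | 81.4 mm (82 expected) | 33 N |
| Bar key pressed fully down and held at least 2.1 s, then released | 83.5 mm (84 expected) | 39 N |

The last top and side pictures show the rocker on, the large key sunk and the bar back up. The two smaller keys are still up. The tray, bowl, cup and bottle are where they stood, and the arm is clear of everything with about zero wrist force.

**Checks that disagreed:**
- **Key detection:** in the second top-view reading, the networks took the small key for the large one (about 31 pixels off). I used positions I read off the pictures myself instead, which agreed with both cameras to about 1 to 2 pixels.
- **Press force:** I pushed harder against the stops than needed. The rocker press peaked at about 41 N vertically, at the fingertips. The limits are 120 N at the wrist, and 40 N for the arm or gripper body, neither of which should have been touching anything.

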